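# Load the slide-drying carousel, wind its drive and start it

### The job

Hang every loose slide rack (orange tab) on the drying carousel, one to an empty hook: turn the carousel until an empty hook stands in the gap of the clear guard, then hang the rack on it by its crossbar, and so on for each rack. When all are hung, wind the brass key clockwise up to its stop, a part turn at a time, and only then throw the green start lever fully over. Leave the racks hanging still. They hold glass: squeeze them gently, with about 20 N at most, and do not disturb the other things on the bench.

Things in the scene. Friction and masses are not known exactly. Their poses are not given: they have to be found in the camera images.
- carousel: fixed drying carousel: white round base, radius 166 mm, 20 mm high, origin under its centre, on the rotor's axis. A clear guard 130 mm high (inner radius 155 mm) surrounds it except for the loading gap, 45 deg either side of the carousel's -x direction, between two blue posts; racks go in through that gap.
- rotor (a joint): angle of the carousel's rotor in the carousel's frame (rad), anticlockwise from above, many turns either way; it stays where it is left (friction 0.15 N m). At 0 hook0 points along the carousel's -x, into the middle of the gap; hook k lies k x 72 deg anticlockwise of hook0.
- rotor_knob (a point): grip point of the blue bar handle on top of the rotor's axis, 180 mm up; the bar runs along this point's x, 60 mm long, 14 mm thick, from 153 to 195 mm up. Turning it turns the rotor.
- hook0 (a point): seat of a hook, on top of its steel arm, 118 mm from the rotor axis and 135 mm up; arm 10 mm wide, 8 mm thick, lies radially, with an upturned tip 14 mm high (from 136 to 142 mm radius) and an inner stop 6 mm high (94 to 100 mm radius). Taken: a grey rack is fixed on it.
- hook1 (a point): seat of a hook, on top of its steel arm, 118 mm from the rotor axis and 135 mm up; arm 10 mm wide, 8 mm thick, lies radially, with an upturned tip 14 mm high (from 136 to 142 mm radius) and an inner stop 6 mm high (94 to 100 mm radius). Taken: a grey rack is fixed on it.
- hook2 (a point): seat of a hook, on top of its steel arm, 118 mm from the rotor axis and 135 mm up; arm 10 mm wide, 8 mm thick, lies radially, with an upturned tip 14 mm high (from 136 to 142 mm radius) and an inner stop 6 mm high (94 to 100 mm radius). Empty at the start. The crossbar of a hung rack lies across the arm at this point.
- hook3 (a point): seat of a hook, on top of its steel arm, 118 mm from the rotor axis and 135 mm up; arm 10 mm wide, 8 mm thick, lies radially, with an upturned tip 14 mm high (from 136 to 142 mm radius) and an inner stop 6 mm high (94 to 100 mm radius). Empty at the start. The crossbar of a hung rack lies across the arm at this point.
- hook4 (a point): seat of a hook, on top of its steel arm, 118 mm from the rotor axis and 135 mm up; arm 10 mm wide, 8 mm thick, lies radially, with an upturned tip 14 mm high (from 136 to 142 mm radius) and an inner stop 6 mm high (94 to 100 mm radius). Empty at the start. The crossbar of a hung rack lies across the arm at this point.
- rack_a: loose slide rack, 40 x 84 x 136 mm, 0.2 kg, origin under its centre; white body 28 mm high, two uprights at y = +-39.5 mm, a crossbar along y (6 mm thick in x, 86 to 90 mm up); the open window under it, 58 mm high and 74 mm wide, lets a hook arm pass along the rack's x. On top an orange grip tab, 30 mm (x) by 8 mm (y), 90 to 136 mm up: grip its upper part across the 8 mm. May be absent.
- rack_a_bar (a point): middle of the underside of rack_a's crossbar, 86 mm above its origin
- rack_b: loose slide rack, 40 x 84 x 136 mm, 0.2 kg, origin under its centre; white body 28 mm high, two uprights at y = +-39.5 mm, a crossbar along y (6 mm thick in x, 86 to 90 mm up); the open window under it, 58 mm high and 74 mm wide, lets a hook arm pass along the rack's x. On top an orange grip tab, 30 mm (x) by 8 mm (y), 90 to 136 mm up: grip its upper part across the 8 mm. May be absent.
- rack_b_bar (a point): middle of the underside of rack_b's crossbar, 86 mm above its origin
- rack_c: loose slide rack, 40 x 84 x 136 mm, 0.2 kg, origin under its centre; white body 28 mm high, two uprights at y = +-39.5 mm, a crossbar along y (6 mm thick in x, 86 to 90 mm up); the open window under it, 58 mm high and 74 mm wide, lets a hook arm pass along the rack's x. On top an orange grip tab, 30 mm (x) by 8 mm (y), 90 to 136 mm up: grip its upper part across the 8 mm. May be absent.
- rack_c_bar (a point): middle of the underside of rack_c's crossbar, 86 mm above its origin
- drive: fixed white spring-drive box, 170 x 90 x 60 mm (x, y, z), origin at the centre of its underside; brass key on top at x = -45 mm, start lever on top at x = +50 mm
- key (a joint): how far the spring is wound (rad): grows clockwise seen from above, stop at 4.7; friction holds it where it is left (0.08 N m, plus 0.012 N m per rad of spring)
- key_grip (a point): grip point of the brass winding key, on its vertical axis, 102 mm above the table; its bow is a flat plate along this point's x, 46 mm long, 9 mm thick, from 80 to 114 mm above the table
- start (a joint): start lever (rad): 0 = off, leaning to the box's +y; 1.0 = on, leaning to its -y; stays where it is left
- start_tip (a point): centre of the ball (radius 13 mm) at the tip of the green start lever, 60 mm from its pivot, which lies 82 mm above the table
- reagent: bystander: amber bottle, radius 33 mm, 160 mm tall, origin under its centre
- tipbox: bystander: blue tip box 120 x 85 x 65 mm, origin under its centre
- dishes: bystander: white stack of dishes, radius 45 mm, 42 mm high, origin under its centre
- jar: bystander: glass jar, radius 32 mm, 75 mm high, origin under its centre
- tuberack: bystander: green tube rack 70 x 160 x 49 mm, origin under its centre
There are look-alikes about, which are no part of the job. What is shaped like the drive but pink is not meant. Leave any brown look-alike of the rack_a alone.

How it is judged:
By the outcome, as a careful person would: the job done as asked, in the order asked, and still so for the second after the job is handed in, with the robot touching nothing.
Of rack_a, rack_b, rack_c only 2 to 3 are there at a start; the rules pass over those that are not, and their reading is None.
At some moment in a run one of rack_a, rack_b, rack_c may be knocked a few centimetres aside while the robot is not near it.
It also fails if it takes over 210 s, if anything falls off the work surface, if the arm or the gripper's body presses on something with over 40 N, if the wrist force passes 120 N, or if a joint passes its speed limit or range.

### The arm

A 6-joint arm with a two-finger parallel gripper is mounted at the origin on the work surface. World frame = base frame: x ahead of the robot, y to its left, z up, the work surface at z = 0. Lengths are in m, angles in rad, forces in N, time in s.
With the tool pointing down it reaches from about 0.25 to 0.775 m from the base axis. Payload 4 kg.
Tool frame: the origin (TCP) lies at the centre of the arm's flange, where the gripper is bolted on; the fingertips stand 199 mm ahead of it and the grasp point (between the pads) lies 180 mm ahead of it (robot.tcp_to_tips is the distance from the TCP to the fingertips, in m); z points along the fingers, y is the line along which they close (so a half turn about z gives the same grasp; the last joint's range is limited). The gripper opens to 94 mm and grips with 3 to 60 N. Pads are 16 mm wide; open, the fingers measure 119 mm over their backs; the gripper's body (75 mm by 177 mm) begins 78 mm behind the grasp point.
Start: joints at [-1.359, 0.087, 1.371, -0, 1.684, -0.103], TCP at [0.17, -0.523, 0.405] pointing down, gripper open.
Joint ranges: [-3.1, 3.1], [-0.76, 2.03], [0.27, 2.55], [-1.08, 4.22], [0.17, 2.65], [-2.57, 2.57]. Speed limits (rad/s): [2.79, 2.79, 3.14, 3.14, 3.14, 3.14].

### API

Orientations are given as [roll, pitch, yaw] about the fixed x, y, z axes, in that order (R = Rz(yaw) Ry(pitch) Rx(roll)).
In Python, from bench import telemetry, snapshot, ticket, robot gives the robot as it stands.
- The arm moves only by the tool apply_moves, never from a script. Its argument "moves" is a list that holds one entry, the list of rows, each a list of 5 numbers: the shift along the tool's x, y, z in units of 50 mm (1.0 is 50 mm), then the turn about the tool's z in units of 10 degrees (1.0 is 10 degrees), then the closure, from 0 (fully open) to 1 (shut). A call has 1 to 10 rows; each row is the pose to reach, as a shift and turn from the pose commanded when the call began, along the tool's axes at that moment; what a row does not reach only later rows make up. A row lasts 1/8 s, in which the tool goes at most 62.5 mm and 10.7 degrees, less where a joint would pass 70% of its speed; a pose out of reach is approached as far as the arm can. A call with a gripper value outside its range is refused whole. The fingers move at their own pace and stop on an object; the grip force is fixed at half the most. Time passes only in rows, so rows that repeat a pose let the fingers close. It gives the time, the measured TCP pose, the force, the opening and the grip force at its end, in the units of the state.
- telemetry.get_obs(): the state, without advancing time (a new reading comes with each control period).
- snapshot(name): name is "scene" or "top"; returns a dict with "image" (384x512x3 uint8, red, green, blue), "fovy" (degrees; the focal length in pixels is half the picture's height over the tangent of half this angle, whatever the lens; pixels are square), "cx", "cy" (the principal point, pixels), "R" (3x3) and "t" (3): a world point X has camera coordinates R X + t. Camera axes: x right, y down, z forward; pixel columns grow to the right and rows downward; lengths in m; the calibration is good to about 2 mm. A picture is of the moment at which its call begins. There is no depth.
- ticket.close_job(): hands the job in; it is judged then, once.
The state is a dict: "time": time; "joint_positions": joint angles; "qvel": joint speeds; "joint_torque": joint torques, N m; "tool_pos": TCP position; "ee_rot": TCP orientation; "wrist_force": force on the tool from outside, world axes, zero at the start; "wrist_torque": the same for the moment, N m; "width": finger opening in m; "finger_force": force on a finger pad.
Only numpy, scipy, OpenCV 4.12 (cv2) and the standard library are available. Lean on these libraries where they do the work, as an engineer would, in place of code of your own. Each camera call takes 0.05 s, during which the arm holds its last target. There are 200 camera calls.

## Working session

There is one attempt and no reset: what is moved stays moved. The work goes in short steps, Python scripts to look and compute and a tool call to move; the robot and the scene stay as the last step left them, time stands still between calls to the robot, and variables do not carry over. Pictures are saved under pics/ and viewed, at most 16 in all, crops included, and the job is handed in when it is done.

Besides the shell and the picture viewer there is one more tool, called after "Emit:" as name([rows], argument=value, ...), one row to a line, values as JSON. apply_moves: Moves the arm, as the interface text tells. Its arguments: {"type":"object","properties":{"moves":{"type":"array","items":{"type":"array","items":{"type":"array","items":{"type":"number"}}}}},"required":["moves"]}

```bash
mkdir -p pics; ls
cat > h.py <<'E'
import numpy as np, cv2, json
from bench import telemetry, snapshot, ticket, robot
def snap(name,fn):
    s=snapshot(name); cv2.imwrite(f'pics/{fn}.png',s['image'][:,:,::-1])
    np.savez(f'pics/{fn}.npz',**{k:np.array(v) for k,v in s.items()})
    return s
def ray(s,u,v,z):
    f=192/np.tan(np.radians(float(s['fovy']))/2)
    R=s['R'];t=s['t']
    d=R.T@np.array([(u-float(s['cx']))/f,(v-float(s['cy']))/f,1]); c=-R.T@t
    return c+d*(z-c[2])/d[2]
def proj(s,X):
    f=192/np.tan(np.radians(float(s['fovy']))/2)
    p=s['R']@np.array(X)+s['t']; return p[0]/p[2]*f+float(s['cx']),p[1]/p[2]*f+float(s['cy'])
def load(fn): return dict(np.load(f'pics/{fn}.npz'))
def crop(fn,out,x0,y0,x1,y1,k):
    im=cv2.imread(f'pics/{fn}.png')[y0:y1,x0:x1]
    cv2.imwrite(f'pics/{out}.png',cv2.resize(im,None,fx=k,fy=k,interpolation=cv2.INTER_CUBIC))
E
python3 - <<'E'
from h import *
for n in('scene','top'):
    s=snap(n,n+'0'); print(n,s['fovy'],s['cx'],s['cy'],-s['R'].T@s['t'],s['image'].shape); print(np.round(s['R'],3))
print(telemetry.get_obs())
a=[cv2.resize(cv2.imread(f'pics/{n}0.png'),(800,600),interpolation=cv2.INTER_CUBIC) for n in('scene','top')]
for n,i in zip(('scene','top'),a): cv2.imwrite(f'pics/{n}0b.png',i)
E
```

```text
pics
scene 44.673486821674146 248.63969465565353 190.7174295184975 [ 1.30460017 -1.09540813  1.19628131] (384, 512, 3)
[[ 0.807  0.591 -0.005]
 [ 0.361 -0.499 -0.788]
 [-0.468  0.634 -0.616]]
top 47.97413290935157 258.21158377649317 186.52009904542567 [0.2324408  0.04193326 1.49451448] (384, 512, 3)
[[-0.024 -1.     0.001]
 [-0.985  0.023 -0.169]
 [ 0.169 -0.005 -0.986]]
{'time': 0.1, 'joint_positions': array([-1.35910537e+00,  8.78626019e-02,  1.37205821e+00, -5.82104856e-05,
        1.68358508e+00, -1.03111722e-01]), 'qvel': array([ 0.00173219, -0.00153269, -0.00224574, -0.000974  ,  0.00062579,
        0.00137171]), 'joint_torque': array([ 2.56564250e-03, -3.41253519e+01, -3.03300798e+01,  7.20746513e-02,
        3.04791739e-02, -1.02039057e-04]), 'tool_pos': array([ 0.17025645, -0.5228823 ,  0.40365374]), 'ee_rot': array([-3.13968362e+00, -1.39382316e-04,  3.14796050e-01]), 'wrist_force': array([-0.0539968 , -0.84196937,  0.35185785]), 'wrist_torque': array([-0.03221893,  0.0375697 ,  0.0184264 ]), 'finger_force': 0.0, 'width': 0.09435833478830344}
```

View pics/top0b.png

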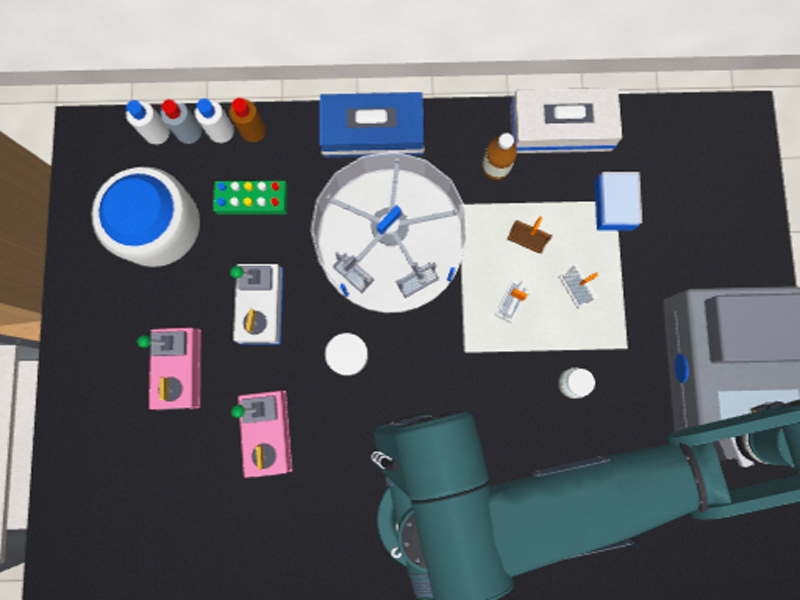

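View pics/scene0b.png

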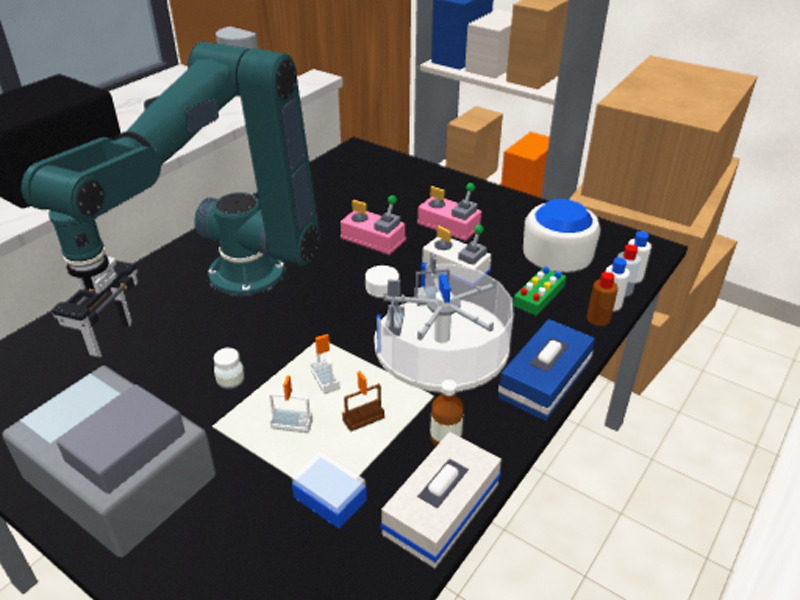

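The top view shows the carousel at about (390,225) with its gap toward the robot. Grey racks sit at (352,270) and (418,280), so these are hooks 0 and 1. Two white racks with orange tabs stand at (515,298) and (580,285), and the brown decoy is at (530,235). The white drive is at (258,303), with its key at (254,322) and its lever ball at (236,272).

Run:
```python
from h import *
crop('top0','c1',145,92,310,232,4.2)
crop('top0','c2',312,125,402,215,6.5)
```

```text
(no output)
```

View pics/c1.png

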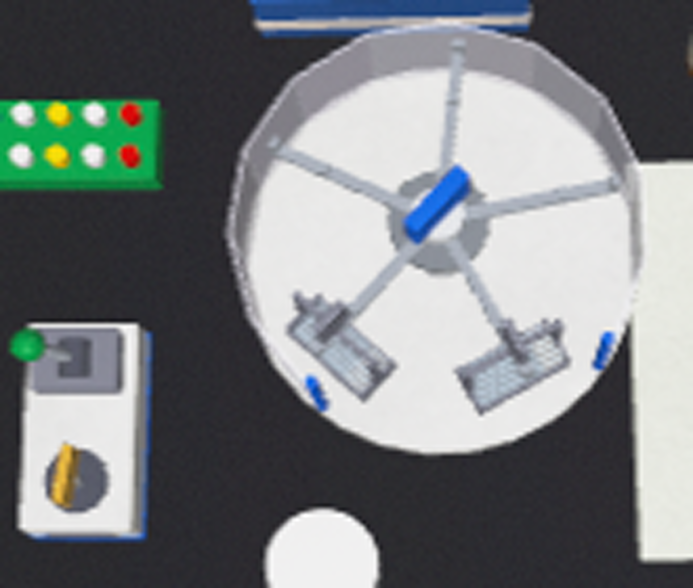

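View pics/c2.png

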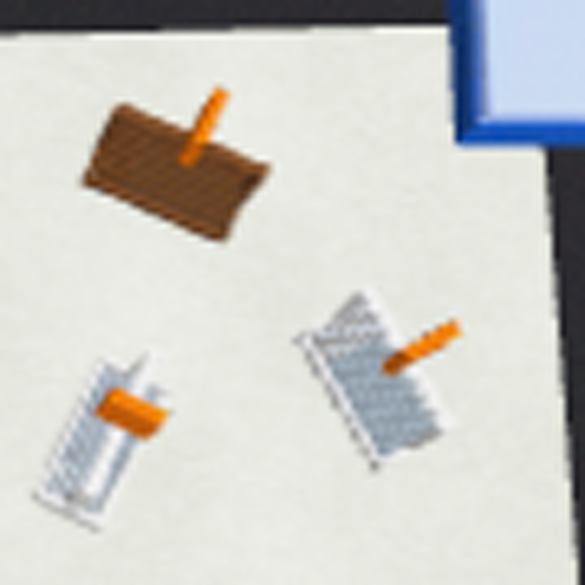

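The crops show these points:
- **Knob bar:** about (437,200) in c1, with arm tips at (459,43), (273,143) and (614,184).
- **Posts:** (316,392) and (604,350).
- **Key bow:** (66,475), and the lever ball at (28,346).
- **Rack tabs:** (133,412) and (423,348) in c2.

Next I'll fit boxes to these coloured parts.

```bash
cat >> h.py <<'E'
from scipy.optimize import minimize, least_squares
K=6
COL={'orange':((5,150,120),(16,255,255)),'blue':((105,150,80),(125,255,255)),'brass':((17,120,90),(30,255,255))}
def mask(fn,col,box):
    x0,y0,x1,y1=box; im=cv2.imread(f'pics/{fn}.png')[y0:y1,x0:x1]
    im=cv2.resize(im,None,fx=K,fy=K,interpolation=cv2.INTER_CUBIC)
    return cv2.inRange(cv2.cvtColor(im,cv2.COLOR_BGR2HSV),*map(np.array,COL[col]))>0
def hull(s,p,dims,z0,z1,box):
    c,sn=np.cos(p[2]),np.sin(p[2]);P=[]
    for a in(-1,1):
        for b in(-1,1):
            for z in(z0,z1):
                x,y=a*dims[0]/2,b*dims[1]/2
                P.append(proj(s,(p[0]+c*x-sn*y,p[1]+sn*x+c*y,z)))
    P=(np.array(P)-[box[0],box[1]]+.5)*K-.5
    m=np.zeros(((box[3]-box[1])*K,(box[2]-box[0])*K),np.uint8)
    cv2.fillConvexPoly(m,np.round(cv2.convexHull(P.astype(np.float32))*16).astype(int),1,shift=4); return m>0
def fitbox(views,col,dims,z0,z1,p0):
    """views: list of picture names; p0 = x,y,yaw guess"""
    V=[]
    for fn in views:
        s=load(fn);u,v=proj(s,(p0[0],p0[1],(z0+z1)/2))
        b=[int(max(u-17,0)),int(max(v-17,0)),int(u+17),int(v+17)]; V.append((s,b,mask(fn,col,b)))
    iou=lambda p:[(h&m).sum()/max((h|m).sum(),1) for s,b,m in V for h in[hull(s,p,dims,z0,z1,b)]]
    best=None
    for dy in(-.5,-.25,0,.25,.5):
        q=np.array(p0)+[0,0,dy]
        r=minimize(lambda p:-sum(iou(p)),q,method='Nelder-Mead',options=dict(initial_simplex=[q,q+[.01,0,0],q+[0,.01,0],q+[0,0,.2]],xatol=1e-4,fatol=1e-4))
        if best is None or r.fun<best.fun: best=r
    return best.x,np.round(iou(best.x),2)
E
cat > m.py <<'E'
from h import *
s=load('top0')
q=lambda x,y,z:ray(s,(x+.5)/4.2-.5+145,(y+.5)/4.2-.5+92,z)
w=lambda x,y,z:ray(s,(x+.5)/6.5-.5+312,(y+.5)/6.5-.5+125,z)
k=q(437,200,.195);print('knob',k)
T=[q(614,184,.149),q(459,43,.149),q(273,143,.149)]
r=least_squares(lambda p:np.concatenate([p[:2]+.139*np.array([np.cos(p[2]+i*1.2566),np.sin(p[2]+i*1.2566)])-T[i][:2] for i in range(3)]),[k[0],k[1],-1.4])
print('hub',r.x,'res',r.fun*1e3,'hook2 ang',np.degrees(r.x[2]))
P=[q(316,392,.13),q(604,350,.13)];print('posts',P,[np.degrees(np.arctan2(*(p[:2]-r.x[:2])[::-1])) for p in P],[np.linalg.norm(p[:2]-r.x[:2]) for p in P])
print('knobfit',fitbox(['top0'],'blue',(.06,.014),.153,.195,(k[0],k[1],.7)))
for n,p,a in(('r1',(125,400),62),('r2',(457,328),-59)):
    t=w(*p,.136);f=['top0','scene0']
    for v in(f,f[:1],f[1:]): print(n,t,fitbox(v,'orange',(.03,.008),.09,.136,(t[0],t[1],np.radians(a))))
t=q(66,475,.114); print('key',t)
for v in (['top0','scene0'],['top0']): print(fitbox(v,'brass',(.046,.009),.08,.114,(t[0],t[1],0.)))
print('ball',q(28,346,.132))
C=[q(28,325,.06),q(140,325,.06),q(136,533,.06),q(20,528,.06)];print('drive',np.round(C,3),np.mean(C,0))
E
python3 m.py
```

```text
knob [0.60483351 0.06188038 0.195     ]
hub [ 0.60521037  0.06348593 -1.4041313 ] res [ 0.75329846  0.12853877 -1.40432169  0.15154667  0.65102319 -0.28008543] hook2 ang -80.45079718321716
posts [array([0.47395004, 0.15837999, 0.13      ]), array([ 0.50143403, -0.06285242,  0.13      ])] [np.float64(144.13512375670132), np.float64(-129.40023295834212)] [np.float64(0.1619696246479642), np.float64(0.1634958955239479)]
knobfit (array([0.60581563, 0.06365247, 2.40147019]), array([0.8]))
r1 [ 0.46071202 -0.19646741  0.136     ] (array([ 0.4576823 , -0.20125102,  1.08466474]), array([0.77, 0.87]))
r1 [ 0.46071202 -0.19646741  0.136     ] (array([ 0.45719212, -0.20241966,  1.08884313]), array([0.77]))
r1 [ 0.46071202 -0.19646741  0.136     ] (array([ 0.4570085 , -0.19926192,  1.25094241]), array([0.89]))
r2 [ 0.49286366 -0.36225093  0.136     ] (array([ 0.48624784, -0.34781572, -1.00212879]), array([0.71, 0.77]))
r2 [ 0.49286366 -0.36225093  0.136     ] (array([ 0.48648292, -0.34902167, -1.01983375]), array([0.73]))
r2 [ 0.49286366 -0.36225093  0.136     ] (array([ 0.48787933, -0.34828875, -0.95637527]), array([0.82]))
key [0.41668286 0.35204198 0.114     ]
(array([ 0.41997092,  0.35615536, -0.25612929]), array([0.75, 0.81]))
(array([ 0.4183065 ,  0.35688803, -0.08974198]), array([0.76]))
ball [0.51462164 0.37854637 0.132     ]
drive [[0.547 0.397 0.06 ]
 [0.545 0.306 0.06 ]
 [0.376 0.308 0.06 ]
 [0.382 0.4   0.06 ]] [0.46254379 0.35270793 0.06      ]
```

```bash
cat >> h.py <<'E'
def go(*targets):
    """targets: (x,y,z_TCP,yawdeg) -> row units relative to present pose"""
    o=telemetry.get_obs();p=o['tool_pos'];R=cv2.Rodrigues(np.zeros(3))[0]
    from scipy.spatial.transform import Rotation as Ro
    R=Ro.from_euler('xyz',o['ee_rot']).as_matrix();yaw=np.degrees(o['ee_rot'][2])
    print('t',o['time'],'p',np.round(p,4),'yaw',round(yaw,2),'w',round(o['width'],4),'F',round(o['finger_force'],1),np.round(o['wrist_force'],1))
    for T in targets:
        d=R.T@(np.array(T[:3])-p)/.05; print(np.round(d,3),'turn',round(-((T[3]-yaw+180)%360-180)/10,3),'dist',round(np.linalg.norm(d)*.05,3))
E
python3 - <<'E'
from h import *
go((.170,-.523,.47,18),(.6055,.0635,.47,137),(.6055,.0635,.36,137))
E
```

```text
t 0.1 p [ 0.1703 -0.5229  0.4037] yaw 18.04 w 0.0944 F 0.0 [-0.1 -0.8  0.4]
[-0.005 -0.002 -1.327] turn 0.004 dist 0.066
[11.908 -8.459 -1.309] turn -11.896 dist 0.733
[11.908 -8.454  0.891] turn -11.896 dist 0.732
```

Emit:
apply_moves([
  [[0,0,-1.3,0,0],[11.9,-8.45,-1.3,-11.9,0],[11.9,-8.45,-1.3,-11.9,0],[11.9,-8.45,-1.3,-11.9,0],[11.9,-8.45,-1.3,-11.9,0],[11.9,-8.45,-1.3,-11.9,0],[11.9,-8.45,-1.3,-11.9,0],[11.9,-8.45,-1.3,-11.9,0],[11.9,-8.45,-1.3,-11.9,0],[11.9,-8.45,-1.3,-11.9,0]],
])

```text
time: 1.35
tool_pos: [0.5064, -0.0694, 0.4687]
ee_rot: [-3.141, 0.0, 2.009]
wrist_force: [0.8, -1.3, 0.3]
width: 0.0939
finger_force: 0.0
```

Run:
```python
from h import *
go((.6055,.0635,.45,137),(.6055,.0635,.36,137))
```

```text
t 1.35 p [ 0.5064 -0.0694  0.4687] yaw 115.08 w 0.0939 F 0.0 [ 0.8 -1.3  0.3]
[1.566 2.923 0.373] turn -2.192 dist 0.167
[1.566 2.923 2.173] turn -2.192 dist 0.198
```

Emit:
apply_moves([
  [[1.55,2.9,0.4,-2.2,0],[1.55,2.9,0.4,-2.2,0],[1.55,2.9,0.4,-2.2,0],[1.55,2.9,0.4,-2.2,0],[1.55,2.9,0.4,-2.2,0],[1.55,2.9,0.4,-2.2,0]],
])

```text
time: 2.1
tool_pos: [0.6043, 0.0585, 0.4498]
ee_rot: [3.141, 0.001, 2.384]
wrist_force: [0.1, -1.2, -0.4]
width: 0.0942
finger_force: 0.0
```

Run:
```python
from h import *
go((.6055,.0635,.36,137))
```

```text
t 2.1 p [0.6043 0.0585 0.4498] yaw 136.62 w 0.0942 F 0.0 [ 0.1 -1.2 -0.4]
[0.052 0.089 1.796] turn -0.038 dist 0.09
```

Emit:
apply_moves([
  [[0.05,0.09,0.9,0,0],[0.05,0.09,1.8,0,0],[0.05,0.09,1.8,0,0],[0.05,0.09,1.8,0,0.7],[0.05,0.09,1.8,0,0.8],[0.05,0.09,1.8,0,0.84],[0.05,0.09,1.8,0,0.84]],
])

```text
time: 2.98
tool_pos: [0.6062, 0.0647, 0.3601]
ee_rot: [3.141, 0.001, 2.386]
wrist_force: [0.1, 0.2, 0.3]
width: 0.0577
finger_force: 0.0
```

Run:
```python
from h import *
go((.6055,.0635,.36,137))
```

```text
t 2.975 p [0.6062 0.0647 0.3601] yaw 136.73 w 0.0577 F 0.0 [0.1 0.2 0.3]
[-0.006 -0.028  0.002] turn -0.027 dist 0.001
```

Emit:
apply_moves([
  [[0,0,0,0,0.84],[0,0,0,0,0.84],[0,0,0,0,0.84],[0,0,0,0,0.84],[0,0,0,0,0.84],[0,0,0,0,0.84],[0,0,0,0,0.86],[0,0,0,0,0.86]],
])

```text
time: 3.98
tool_pos: [0.6062, 0.0648, 0.3591]
ee_rot: [3.141, 0.0, 2.386]
wrist_force: [1.6, 0.8, -0.7]
width: 0.014
finger_force: 29.7
```

Emit:
apply_moves([
  [[0,0,0,0,0.87],[0,0,0,0,0.87]],
])

```text
time: 4.22
tool_pos: [0.6062, 0.0648, 0.3591]
ee_rot: [3.141, 0.0, 2.386]
wrist_force: [0.9, 1.2, -0.2]
width: 0.014
finger_force: 30.0
```

Emit:
apply_moves([
  [[0,0,0,0,0.88],[0,0,0,0,0.88]],
])

```text
time: 4.47
tool_pos: [0.6062, 0.0648, 0.3591]
ee_rot: [3.141, 0.0, 2.386]
wrist_force: [1.2, 1.5, -1.0]
width: 0.014
finger_force: 30.0
```

Emit:
apply_moves([
  [[0,0,0,0,0.852],[0,0,0,0,0.852]],
])

```text
time: 4.72
tool_pos: [0.6062, 0.0648, 0.3591]
ee_rot: [3.141, 0.0, 2.386]
wrist_force: [1.2, 1.9, -0.4]
width: 0.0138
finger_force: 4.0
```

Emit:
apply_moves([
  [[0,0,0,0,0.848],[0,0,0,0,0.848]],
])

```text
time: 4.97
tool_pos: [0.6061, 0.0647, 0.3591]
ee_rot: [-3.142, 0.0, 2.386]
wrist_force: [0.7, 1.9, -1.3]
width: 0.0142
finger_force: 0.7
```

Emit:
apply_moves([
  [[0,0,0,0,0.855],[0,0,0,0,0.855]],
])

```text
time: 5.22
tool_pos: [0.6062, 0.0648, 0.3591]
ee_rot: [3.141, 0.0, 2.386]
wrist_force: [2.0, 1.8, 0.6]
width: 0.0135
finger_force: 13.3
```

Emit:
apply_moves([
  [[0,0,0,0,0.87],[0,0,0,1,0.87],[0,0,0,2,0.87],[0,0,0,3,0.87],[0,0,0,4,0.87],[0,0,0,5,0.87],[0,0,0,6,0.87],[0,0,0,7,0.87],[0,0,0,8,0.87],[0,0,0,9,0.87]],
])

```text
time: 6.48
tool_pos: [0.6077, 0.0648, 0.3591]
ee_rot: [3.137, -0.005, 0.811]
wrist_force: [11.3, 1.8, -3.7]
width: 0.0143
finger_force: 30.0
```

Emit:
apply_moves([
  [[0,0,0,0.33,0.87],[0,0,0,0.33,0.87],[0,0,0,0.33,0.87]],
])

```text
time: 6.85
tool_pos: [0.6077, 0.0647, 0.3591]
ee_rot: [3.138, -0.005, 0.758]
wrist_force: [9.0, 1.1, -3.5]
width: 0.0144
finger_force: 30.0
```

Emit:
apply_moves([
  [[0,0,0,0,0.5],[0,0,0,0,0.5],[0,0,0,0,0.5],[0,0,-1.1,0,0.2],[0,0,-2,0,0]],
])

```text
time: 7.48
tool_pos: [0.6057, 0.0647, 0.4603]
ee_rot: [-3.141, 0.001, 0.758]
wrist_force: [0.7, 0.2, 0.3]
width: 0.0605
finger_force: 0.0
```

Run:
```python
from h import *
go((.27,-.25,.46,62))
```

```text
t 7.475 p [0.6057 0.0647 0.4603] yaw 43.42 w 0.0605 F 0.0 [0.7 0.2 0.3]
[-9.203 -0.044  0.014] turn -1.858 dist 0.46
```

Emit:
apply_moves([
  [[-9.2,0,0,-1.85,0],[-9.2,0,0,-1.85,0],[-9.2,0,0,-1.85,0],[-9.2,0,0,-1.85,0],[-9.2,0,0,-1.85,0],[-9.2,0,0,-1.85,0],[-9.2,0,0,-1.85,0],[-9.2,0,0,-1.85,0],[-9.2,0,0,-1.85,0]],
])

```text
time: 8.6
tool_pos: [0.2709, -0.2521, 0.4593]
ee_rot: [3.141, 0.0, 1.077]
wrist_force: [-0.1, 0.3, 0.2]
width: 0.0938
finger_force: 0.0
```

Run:
```python
from h import *
for n in('scene','top'): snap(n,n+'1')
for n,p in(('r1',(.457,-.201,1.1)),('r2',(.486,-.348,-1.0))):
    print(n,fitbox(['top1','scene1'],'orange',(.03,.008),.09,.136,p))
crop('top1','c3',195,92,400,230,3.9)
go((.457,-.201,.46,62))
```

```text
r1 (array([ 0.45803618, -0.20089256,  1.11059221]), array([0.76, 0.88]))
r2 (array([ 0.48686051, -0.34821784, -0.98814388]), array([0.7 , 0.78]))
t 8.7 p [ 0.2721 -0.2511  0.4592] yaw 61.92 w 0.0941 F 0.0 [ 0.  -0.  -0.1]
[ 2.625  2.79  -0.013] turn -0.008 dist 0.192
```

View pics/c3.png

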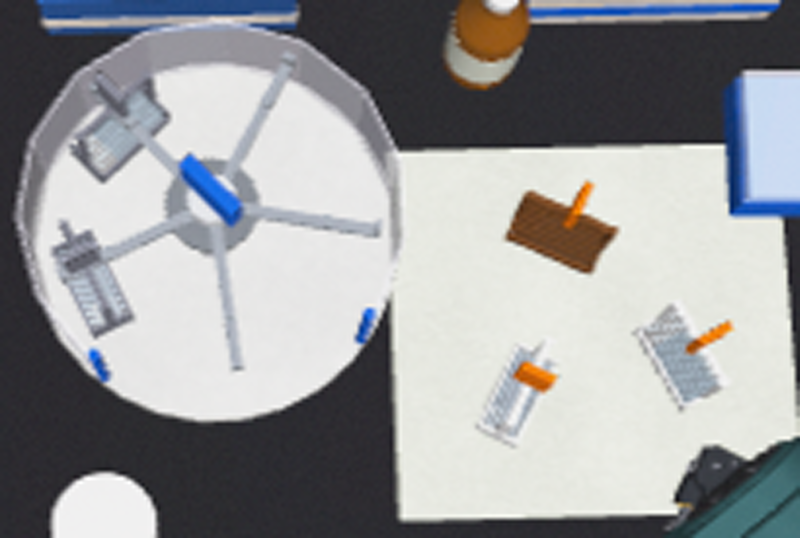

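Hook2 now stands in the gap, with its tip at (237,367) in the crop. The other tips are at (378,229) and (288,60), and the posts are at (98,364) and (366,325). The loose racks haven't moved.

Run:
```python
from h import *
s=load('top1')
q=lambda x,y,z:ray(s,(x+.5)/3.9-.5+195,(y+.5)/3.9-.5+92,z)
T=[q(237,367,.149),q(378,229,.149),q(288,60,.149)]
r=least_squares(lambda p:np.concatenate([p[:2]+.139*np.array([np.cos(p[2]+i*1.2566),np.sin(p[2]+i*1.2566)])-T[i][:2] for i in range(3)]),[.605,.063,-3])
print('hub',r.x,'res',r.fun*1e3,'hook2',np.degrees(r.x[2])%360)
P=[q(98,364,.13),q(366,325,.13)];print([np.degrees(np.arctan2(*(p[:2]-r.x[:2])[::-1]))%360 for p in P])
go((.4575,-.201,.42,63),(.4575,-.201,.302,63))
```

```text
hub [ 0.60331379  0.06229008 -3.01210939] res [ 0.05722268 -0.0081173  -0.120703   -0.06188788  0.06348032  0.07000517] hook2 187.4188447435843
[np.float64(143.30793882454162), np.float64(230.8741933967975)]
t 8.7 p [ 0.2721 -0.2511  0.4592] yaw 61.92 w 0.0941 F 0.0 [ 0.  -0.  -0.1]
[2.63  2.799 0.787] turn -0.108 dist 0.196
[2.629 2.798 3.147] turn -0.108 dist 0.248
```

Emit:
apply_moves([
  [[1,1.1,0.8,-0.1,0.5],[2,2.1,0.8,-0.1,0.5],[2.63,2.8,0.8,-0.1,0.5],[2.63,2.8,0.8,-0.1,0.5],[2.63,2.8,0.8,-0.1,0.5],[2.63,2.8,1.9,-0.1,0.5],[2.63,2.8,3.1,-0.1,0.5],[2.63,2.8,3.1,-0.1,0.5],[2.63,2.8,3.1,-0.1,0.5]],
])

```text
time: 9.82
tool_pos: [0.4575, -0.2021, 0.3072]
ee_rot: [3.137, 0.0, 1.097]
wrist_force: [0.3, 0.4, 0.6]
width: 0.0473
finger_force: 0.0
```

Run:
```python
from h import *
for n in('scene','top'): snap(n,n+'2')
im=[cv2.imread('pics/%s2.png'%n) for n in('scene','top')]
s=load('scene2');t=load('top2')
o=[]
for i,c in((im[0],s),(im[1],t)):
    u,v=map(int,proj(c,(.4575,-.201,.12))); k=i[max(v-45,0):v+45,u-32:u+32]; o.append(cv2.resize(k,(384,540),interpolation=cv2.INTER_CUBIC))
cv2.imwrite('pics/c4.png',np.hstack(o))
go((.4575,-.201,.302,63))
```

```text
t 9.925 p [ 0.4583 -0.2023  0.3087] yaw 62.89 w 0.0471 F 0.0 [-0.4 -0.6  0.5]
[ 0.015 -0.026  0.133] turn -0.011 dist 0.007
```

View pics/c4.png

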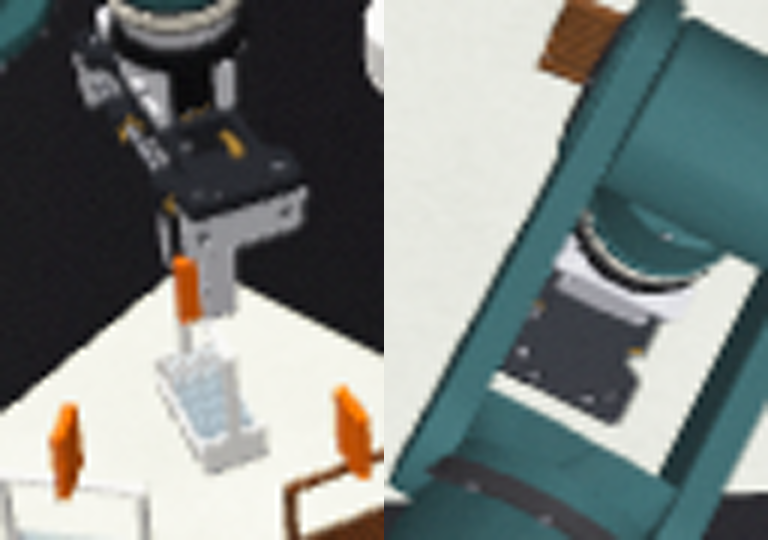

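The tab at (187,290) stands between the fingers, so I'll close gently.

Emit:
apply_moves([
  [[0,0,0.13,0,0.88],[0,0,0.13,0,0.88],[0,0,0.13,0,0.88],[0,0,0.13,0,0.88],[0,0,0.13,0,0.88],[0,0,0.13,0,0.905],[0,0,0.13,0,0.905],[0,0,0.13,0,0.913],[0,0,0.13,0,0.913]],
])

```text
time: 11.05
tool_pos: [0.4575, -0.2013, 0.2977]
ee_rot: [3.141, -0.0, 1.098]
wrist_force: [0.4, 0.1, -0.0]
width: 0.0081
finger_force: 0.5
```

Emit:
apply_moves([
  [[0,0,0,0,0.916],[0,0,0,0,0.917],[0,0,0,0,0.917]],
])

```text
time: 11.42
tool_pos: [0.4575, -0.2013, 0.2977]
ee_rot: [3.141, -0.0, 1.098]
wrist_force: [1.1, 0.2, 0.5]
width: 0.0081
finger_force: 7.1
```

Emit:
apply_moves([
  [[0,0,0,0,0.9185],[0,0,-0.3,0,0.9185],[0,0,-1.2,0,0.9185],[0,0,-2.4,0,0.9185],[0,0,-2.4,0,0.9185],[0,0,-2.4,0,0.9185]],
])

```text
time: 12.18
tool_pos: [0.4571, -0.2012, 0.4171]
ee_rot: [-3.14, 0.0, 1.098]
wrist_force: [0.3, -0.8, -2.2]
width: 0.0078
finger_force: 12.1
```

Run:
```python
from h import *
go((.387,.0352,.42,7.4))
```

```text
t 12.175 p [ 0.4571 -0.2012  0.4171] yaw 62.91 w 0.0078 F 12.1 [ 0.3 -0.8 -2.2]
[ 3.572 -3.401 -0.054] turn 5.551 dist 0.247
```

Emit:
apply_moves([
  [[0.3,-0.3,0,0.4,0.9185],[0.9,-0.8,0,1.2,0.9185],[1.5,-1.4,0,2.1,0.9185],[2.1,-2,0,3,0.9185],[2.7,-2.6,0,3.9,0.9185],[3.2,-3,0,4.7,0.9185],[3.45,-3.3,0,5.3,0.9185],[3.57,-3.4,0,5.55,0.9185],[3.57,-3.4,0,5.55,0.9185],[3.57,-3.4,0,5.55,0.9185]],
])

```text
time: 13.42
tool_pos: [0.3872, 0.0347, 0.4162]
ee_rot: [-3.141, 0.003, 0.13]
wrist_force: [-0.9, 0.6, -2.2]
width: 0.0083
finger_force: 12.1
```

Run:
```python
from h import *
H=np.array([.605,.0635]);u=np.array([np.cos(np.radians(187.4)),np.sin(np.radians(187.4))])
go((*(H+.22*u),.37,7.4),(*(H+.118*u),.37,7.4))
snap('top','top3');snap('scene','scene3')
o=[]
for n in('scene3','top3'):
    c=load(n);u,v=map(int,proj(c,(.44,.04,.14)));i=cv2.imread(f'pics/{n}.png');o.append(cv2.resize(i[v-40:v+40,u-45:u+45],(400,356),interpolation=cv2.INTER_CUBIC))
cv2.imwrite('pics/c5.png',np.hstack(o))
```

```text
t 13.425 p [0.3872 0.0347 0.4162] yaw 7.44 w 0.0083 F 12.1 [-0.9  0.6 -2.2]
[-0.004 -0.009  0.925] turn 0.004 dist 0.046
[ 2.035 -0.008  0.919] turn 0.004 dist 0.112
```

View pics/c5.png

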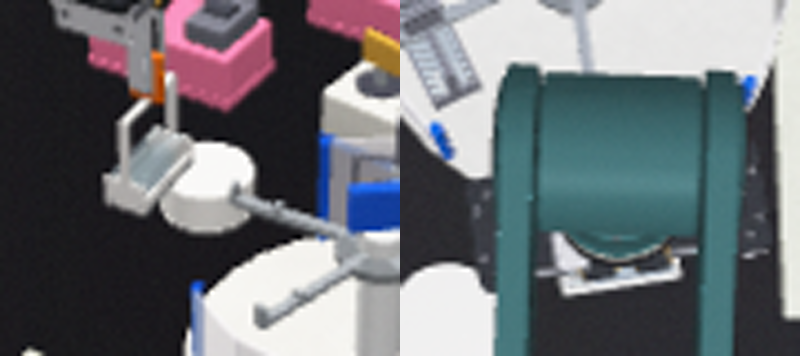

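The rack hangs upright in front of hook2, in line with the arm at (290,205). I'll lower it and slide it in.

Emit:
apply_moves([
  [[0,0,0.5,0,0.9185],[0,0,0.93,0,0.9185],[0,0,0.93,0,0.9185],[0.3,0,0.93,0,0.9185],[0.8,0,0.93,0,0.9185],[1.3,0,0.93,0,0.9185],[1.7,0,0.93,0,0.9185],[2.03,0,0.93,0,0.9185],[2.03,0,0.93,0,0.9185],[2.03,0,0.93,0,0.9185]],
])

```text
time: 14.78
tool_pos: [0.4878, 0.0481, 0.3712]
ee_rot: [3.141, 0.0, 0.13]
wrist_force: [0.4, 0.0, -2.6]
width: 0.0076
finger_force: 12.1
```

Run:
```python
from h import *
H=np.array([.605,.0635]);u=np.array([np.cos(np.radians(187.4)),np.sin(np.radians(187.4))])
go((*(H+.118*u),.349,7.4))
```

```text
t 14.775 p [0.4878 0.0481 0.3712] yaw 7.42 w 0.0076 F 12.1 [ 0.4  0.  -2.6]
[ 0.004 -0.004  0.444] turn 0.002 dist 0.022
```

Emit:
apply_moves([
  [[0,0,0.2,0,0.9185],[0,0,0.38,0,0.9185],[0,0,0.46,0,0.9185],[0,0,0.46,0,0.9185],[0,0,0.46,0,0.9185]],
])

```text
time: 15.4
tool_pos: [0.4878, 0.0481, 0.348]
ee_rot: [3.142, 0.001, 0.13]
wrist_force: [0.7, 0.8, -2.3]
width: 0.008
finger_force: 12.1
```

Emit:
apply_moves([
  [[0,0,0.02,0,0.9185],[0,0,0.04,0,0.9185],[0,0,0.04,0,0.9185]],
])

```text
time: 15.78
tool_pos: [0.4878, 0.0481, 0.3467]
ee_rot: [3.141, -0.0, 0.13]
wrist_force: [-1.9, 0.1, 1.0]
width: 0.0078
finger_force: 12.1
```

Emit:
apply_moves([
  [[0,0,0,0,0.915],[0,0,0,0,0.91],[0,0,0,0,0.89],[0,0,0,0,0.8],[0,0,0,0,0.7],[0,0,0,0,0.7],[0,0,-0.5,0,0.7],[0,0,-1.3,0,0.7],[0,0,-2,0,0.7],[0,0,-2,0,0.7]],
])

```text
time: 17.02
tool_pos: [0.4882, 0.0481, 0.4496]
ee_rot: [3.14, -0.007, 0.13]
wrist_force: [-0.3, 0.6, -0.3]
width: 0.0281
finger_force: 0.0
```

Run:
```python
from h import *
snap('top','top4');snap('scene','scene4')
o=[]
for n in('scene4','top4'):
    c=load(n);u,v=map(int,proj(c,(.50,.05,.12)));i=cv2.imread(f'pics/{n}.png');o.append(cv2.resize(i[v-40:v+40,u-45:u+45],(400,356),interpolation=cv2.INTER_CUBIC))
cv2.imwrite('pics/c6.png',np.hstack(o))
go((.6055,.0640,.45,43.4))
```

```text
t 17.125 p [0.4879 0.0481 0.4455] yaw 7.43 w 0.0281 F 0.0 [-0.7  0.4 -0.2]
[ 2.373 -0.011 -0.091] turn -3.597 dist 0.119
```

View pics/c6.png

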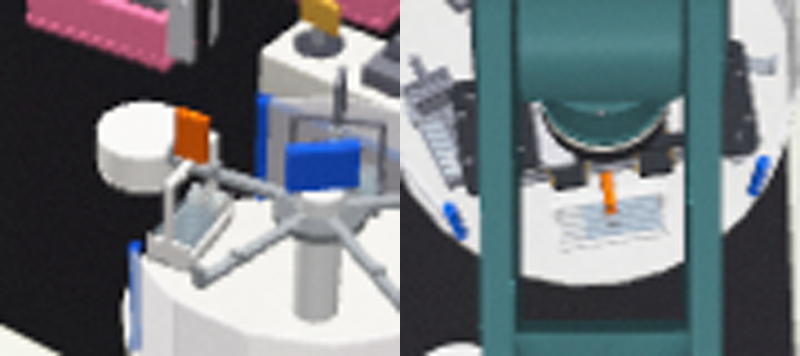

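Rack A hangs on hook2, with its tab at (190,135). Next I'll move to the knob and turn on 72° clockwise.

Emit:
apply_moves([
  [[0.6,0,-0.1,-0.9,0.4],[1.3,0,-0.1,-1.9,0.4],[2,0,-0.1,-2.9,0.4],[2.37,0,-0.1,-3.6,0.4],[2.37,0,-0.1,-3.6,0.4],[2.37,0,-0.1,-3.6,0.4]],
])

```text
time: 17.88
tool_pos: [0.605, 0.0634, 0.4498]
ee_rot: [-3.14, 0.002, 0.756]
wrist_force: [-0.1, 0.5, -0.4]
width: 0.0562
finger_force: 0.0
```

Run:
```python
from h import *
go((.6055,.0640,.36,43.4))
```

```text
t 17.875 p [0.605  0.0634 0.4498] yaw 43.33 w 0.0562 F 0.0 [-0.1  0.5 -0.4]
[2.000e-02 1.000e-03 1.796e+00] turn -0.007 dist 0.09
```

Emit:
apply_moves([
  [[0.02,0,0.9,0,0.5],[0.02,0,1.8,0,0.5],[0.02,0,1.8,0,0.8],[0.02,0,1.8,0,0.83],[0.02,0,1.8,0,0.83],[0.02,0,1.8,0,0.83],[0.02,0,1.8,0,0.85],[0.02,0,1.8,0,0.86],[0.02,0,1.8,0,0.87],[0.02,0,1.8,0,0.87]],
])

```text
time: 19.12
tool_pos: [0.6067, 0.0636, 0.3626]
ee_rot: [3.138, -0.002, 0.757]
wrist_force: [2.9, -3.2, 5.3]
width: 0.0139
finger_force: 30.0
```

Emit:
apply_moves([
  [[0,0,0,0.2,0.87],[0,0,0,0.7,0.87],[0,0,0,1.4,0.87],[0,0,0,2.1,0.87],[0,0,0,2.8,0.87],[0,0,0,3.5,0.87],[0,0,0,4.2,0.87],[0,0,0,4.9,0.87],[0,0,0,5.6,0.87],[0,0,0,6.2,0.87]],
])

```text
time: 20.38
tool_pos: [0.6067, 0.0638, 0.3626]
ee_rot: [-3.141, -0.004, -0.327]
wrist_force: [3.6, -2.6, 5.2]
width: 0.0137
finger_force: 30.0
```

Emit:
apply_moves([
  [[0,0,0,0.5,0.87],[0,0,0,0.85,0.87],[0,0,0,1,0.87],[0,0,0,1,0.87],[0,0,0,1,0.87]],
])

```text
time: 21.0
tool_pos: [0.6067, 0.0638, 0.3626]
ee_rot: [-3.141, -0.004, -0.499]
wrist_force: [4.3, -2.0, 6.3]
width: 0.0139
finger_force: 30.0
```

Run:
```python
from h import *
go((.6055,.0640,.36,-28.6))
```

```text
t 21.0 p [0.6067 0.0638 0.3626] yaw -28.61 w 0.0139 F 30.0 [ 4.3 -2.   6.3]
[-0.023  0.008  0.053] turn -0.001 dist 0.003
```

Emit:
apply_moves([
  [[0,0,0,0,0.83],[0,0,0,0,0.6],[0,0,0,0,0.5],[0,0,0,0,0.5],[0,0,-1.1,0,0.5],[0,0,-2.1,0,0.5],[0,0,-2.1,0,0.5]],
])

```text
time: 21.88
tool_pos: [0.6059, 0.0641, 0.4724]
ee_rot: [-3.136, -0.01, -0.499]
wrist_force: [-0.8, -0.5, -0.6]
width: 0.0473
finger_force: 0.0
```

Run:
```python
from h import *
go((.27,-.25,.46,-57.5))
```

```text
t 21.875 p [0.6059 0.0641 0.4724] yaw -28.57 w 0.0473 F 0.0 [-0.8 -0.5 -0.6]
[-2.898  8.732  0.172] turn 2.893 dist 0.46
```

Emit:
apply_moves([
  [[-2.9,8.7,0.15,2.9,0.5],[-2.9,8.7,0.15,2.9,0.5],[-2.9,8.7,0.15,2.9,0.5],[-2.9,8.7,0.15,2.9,0.5],[-2.9,8.7,0.15,2.9,0.5],[-2.9,8.7,0.15,2.9,0.5],[-2.9,8.7,0.15,2.9,0.5],[-2.9,8.7,0.15,2.9,0.5],[-2.9,8.7,0.15,2.9,0.5]],
])

```text
time: 23.0
tool_pos: [0.2698, -0.2492, 0.4573]
ee_rot: [3.142, 0.002, -1.009]
wrist_force: [0.1, -0.3, 0.6]
width: 0.0468
finger_force: 0.0
```

Run:
```python
from h import *
for n in('scene','top'): snap(n,n+'5')
print(fitbox(['top5','scene5'],'orange',(.03,.008),.09,.136,(.487,-.348,-1.)))
crop('top5','c7',195,92,400,230,3.9)
go((.487,-.348,.42,-57.5),(.487,-.348,.298,-57.5))
```

```text
(array([ 0.48629935, -0.34765991, -0.99039824]), array([0.7 , 0.78]))
t 23.1 p [ 0.271  -0.2483  0.4578] yaw -57.58 w 0.0471 F 0.0 [ 0.1 -0.5 -0.5]
[ 4.    -2.577  0.751] turn -0.008 dist 0.241
[ 4.004 -2.576  3.191] turn -0.008 dist 0.287
```

View pics/c7.png

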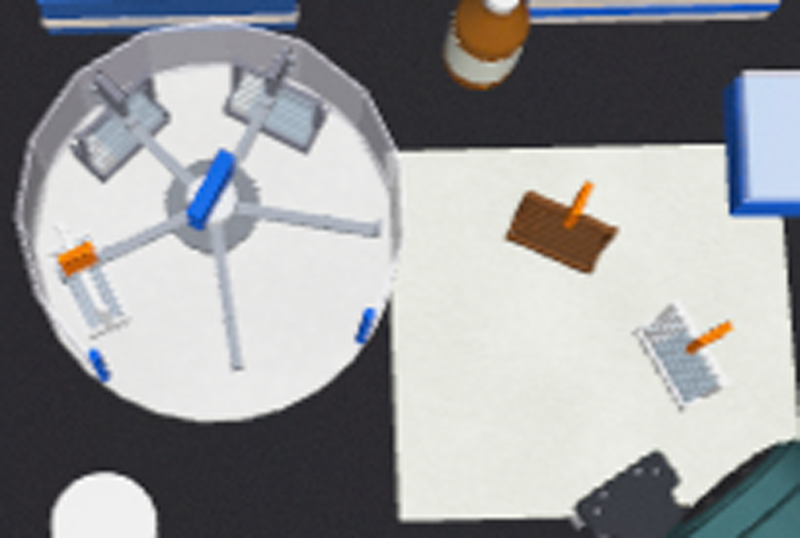

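Hook3 stands in the gap with its tip at (237,367), rack A hangs at (78,258), and rack 2's tab is at (710,338), unmoved.

Emit:
apply_moves([
  [[1,-0.7,0.7,0,0.5],[2,-1.3,0.7,0,0.5],[3,-1.9,0.7,0,0.5],[4,-2.57,0.7,0,0.5],[4,-2.57,0.7,0,0.5],[4,-2.57,0.7,0,0.5],[4,-2.57,1.5,0,0.5]],
])

```text
time: 23.98
tool_pos: [0.4865, -0.3475, 0.3889]
ee_rot: [-3.139, -0.011, -1.004]
wrist_force: [0.2, 0.2, -0.2]
width: 0.0468
finger_force: 0.0
```

Emit:
apply_moves([
  [[0,0,0.8,0,0.5],[0,0,1.65,0,0.5],[0,0,1.65,0,0.5],[0,0,1.65,0,0.5]],
])

```text
time: 24.48
tool_pos: [0.4863, -0.3482, 0.3042]
ee_rot: [-3.14, -0.004, -1.005]
wrist_force: [0.3, -0.4, 1.1]
width: 0.047
finger_force: 0.0
```

Run:
```python
from h import *
snap('scene','scene6')
c=load('scene6');u,v=map(int,proj(c,(.4865,-.348,.13)));i=cv2.imread('pics/scene6.png');cv2.imwrite('pics/c8.png',cv2.resize(i[v-35:v+35,u-35:u+35],(420,420),interpolation=cv2.INTER_CUBIC))
go((.4867,-.348,.298,-57.5))
```

```text
t 24.525 p [ 0.4866 -0.3485  0.3048] yaw -57.57 w 0.0471 F 0.0 [-0.2 -0.8  0.4]
[-0.009 -0.006  0.136] turn -0.007 dist 0.007
```

View pics/c8.png

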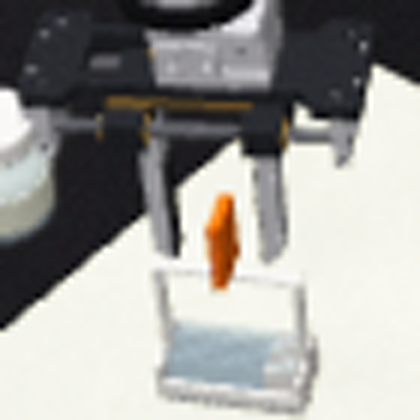

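The tab at (222,240) is centred between the fingers at (165,230) and (270,230).

Emit:
apply_moves([
  [[0,0,0.1,0,0.88],[0,0,0.1,0,0.88],[0,0,0.1,0,0.88],[0,0,0.1,0,0.88],[0,0,0.1,0,0.88],[0,0,0.1,0,0.905],[0,0,0.1,0,0.905],[0,0,0.1,0,0.913],[0,0,0.1,0,0.916],[0,0,0.1,0,0.9185]],
])

```text
time: 25.78
tool_pos: [0.4864, -0.3485, 0.2962]
ee_rot: [3.141, -0.0, -1.005]
wrist_force: [-0.3, 0.4, 1.4]
width: 0.0079
finger_force: 12.2
```

Emit:
apply_moves([
  [[0,0,0,0,0.9185],[0,0,0,0,0.9185]],
])

```text
time: 26.02
tool_pos: [0.4864, -0.3485, 0.2962]
ee_rot: [3.141, -0.0, -1.005]
wrist_force: [0.2, -0.2, -0.1]
width: 0.0081
finger_force: 12.2
```

Emit:
apply_moves([
  [[0,0,-0.3,0,0.9185],[0,0,-1.2,0,0.9185],[0,0,-2.4,0,0.9185],[0,0,-2.4,0,0.9185],[0,0,-2.4,0,0.9185]],
])

```text
time: 26.65
tool_pos: [0.4864, -0.3483, 0.4163]
ee_rot: [-3.142, -0.0, -1.005]
wrist_force: [-0.0, 0.1, -2.5]
width: 0.008
finger_force: 12.2
```

Run:
```python
from h import *
go((.387,.0352,.416,7.4))
```

```text
t 26.65 p [ 0.4864 -0.3483  0.4163] yaw -57.57 w 0.008 F 12.2 [-0.   0.1 -2.5]
[-7.540e+00 -2.436e+00  4.000e-03] turn -6.497 dist 0.396
```

Emit:
apply_moves([
  [[-0.4,-0.1,0,-0.3,0.9185],[-1.2,-0.4,0,-1,0.9185],[-2.1,-0.7,0,-1.8,0.9185],[-3,-1,0,-2.6,0.9185],[-3.9,-1.3,0,-3.4,0.9185],[-4.8,-1.6,0,-4.2,0.9185],[-5.7,-1.85,0,-5,0.9185],[-6.5,-2.1,0,-5.7,0.9185],[-7.1,-2.3,0,-6.2,0.9185],[-7.4,-2.4,0,-6.5,0.9185]],
])

```text
time: 27.9
tool_pos: [0.3885, 0.0296, 0.4138]
ee_rot: [-3.14, 0.004, 0.134]
wrist_force: [0.8, -0.7, -1.0]
width: 0.0082
finger_force: 12.1
```

Emit:
apply_moves([
  [[0,0,0,0,0.9185],[0,0,0,0,0.9185],[0,0,0,0,0.9185]],
])

```text
time: 28.28
tool_pos: [0.3896, 0.0275, 0.4155]
ee_rot: [3.141, 0.001, 0.128]
wrist_force: [0.1, 0.3, -2.1]
width: 0.0081
finger_force: 12.1
```

Run:
```python
from h import *
H=np.array([.605,.0635]);u=np.array([np.cos(np.radians(187.4)),np.sin(np.radians(187.4))])
go((*(H+.22*u),.369,7.4),(*(H+.118*u),.369,7.4))
```

```text
t 28.275 p [0.3896 0.0275 0.4155] yaw 7.33 w 0.0081 F 12.1 [ 0.1  0.3 -2.1]
[-0.034 -0.159  0.931] turn -0.007 dist 0.047
[ 2.006 -0.161  0.928] turn -0.007 dist 0.111
```

Emit:
apply_moves([
  [[0,-0.16,0.5,0,0.9185],[0,-0.16,0.93,0,0.9185],[0,-0.16,0.93,0,0.9185],[0.3,-0.16,0.93,0,0.9185],[0.8,-0.16,0.93,0,0.9185],[1.3,-0.16,0.93,0,0.9185],[1.7,-0.16,0.93,0,0.9185],[2,-0.16,0.93,0,0.9185],[2,-0.16,0.93,0,0.9185],[2,-0.16,0.93,0,0.9185]],
])

```text
time: 29.52
tool_pos: [0.4874, 0.049, 0.3698]
ee_rot: [3.141, 0.0, 0.129]
wrist_force: [-0.5, 0.1, -1.6]
width: 0.008
finger_force: 12.1
```

Run:
```python
from h import *
H=np.array([.605,.0635]);u=np.array([np.cos(np.radians(187.4)),np.sin(np.radians(187.4))])
go((*(H+.118*u),.3452,7.4))
```

```text
t 29.525 p [0.4874 0.049  0.3698] yaw 7.42 w 0.008 F 12.1 [-0.5  0.1 -1.6]
[0.01  0.015 0.491] turn 0.002 dist 0.025
```

Emit:
apply_moves([
  [[0,0.01,0.2,0,0.9185],[0,0.01,0.38,0,0.9185],[0,0.01,0.45,0,0.9185],[0,0.01,0.45,0,0.9185],[0,0.01,0.47,0,0.9185],[0,0.01,0.49,0,0.9185],[0,0.01,0.49,0,0.9185]],
])

```text
time: 30.4
tool_pos: [0.4876, 0.0485, 0.3452]
ee_rot: [3.141, -0.0, 0.13]
wrist_force: [-0.7, -0.3, -1.5]
width: 0.0079
finger_force: 12.1
```

Emit:
apply_moves([
  [[0,0,0.02,0,0.9185],[0,0,0.02,0,0.9185]],
])

```text
time: 30.65
tool_pos: [0.4875, 0.0485, 0.345]
ee_rot: [3.141, -0.001, 0.13]
wrist_force: [-1.1, 0.4, 4.4]
width: 0.0078
finger_force: 12.1
```

Emit:
apply_moves([
  [[0,0,0.01,0,0.9185],[0,0,0.01,0,0.9185]],
])

```text
time: 30.9
tool_pos: [0.4875, 0.0485, 0.345]
ee_rot: [3.141, -0.001, 0.13]
wrist_force: [-2.8, 1.1, 6.5]
width: 0.008
finger_force: 12.1
```

Contact is clear, so the rack is seated. I'll release it.

Emit:
apply_moves([
  [[0,0,-0.02,0,0.917],[0,0,-0.02,0,0.914],[0,0,-0.02,0,0.89],[0,0,-0.02,0,0.8],[0,0,-0.02,0,0.7],[0,0,-0.02,0,0.7],[0,0,-0.5,0,0.7],[0,0,-1.3,0,0.7],[0,0,-2.3,0,0.6],[0,0,-2.3,0,0.6]],
])

```text
time: 32.15
tool_pos: [0.4877, 0.0486, 0.4638]
ee_rot: [3.14, -0.01, 0.13]
wrist_force: [-0.6, -0.6, -0.7]
width: 0.0374
finger_force: 0.0
```

Run:
```python
from h import *
print(fitbox(['top0','scene0'],'brass',(.046,.009),.08,.114,(.4183,.356,0.)),fitbox(['scene0'],'brass',(.046,.009),.08,.114,(.4183,.356,0.)))
crop('top5','k1',150,150,200,225,8); crop('scene5','k2',255,130,325,200,8)
a=cv2.imread('pics/k1.png');b=cv2.imread('pics/k2.png');a=cv2.resize(a,(373,560))
cv2.imwrite('pics/c9.png',np.hstack([a,cv2.resize(b,(420,560))]))
go((.42,.356,.46,0),(.42,.20,.46,0))
```

```text
(array([ 0.41935434,  0.35643347, -0.28671558]), array([0.74, 0.82])) (array([ 0.41841831,  0.35810658, -0.33002033]), array([0.83]))
t 32.15 p [0.4877 0.0486 0.4638] yaw 7.43 w 0.0374 F 0.0 [-0.6 -0.6 -0.7]
[-0.549 -6.273  0.062] turn 0.743 dist 0.315
[-0.953 -3.179  0.062] turn 0.743 dist 0.166
```

View pics/c9.png

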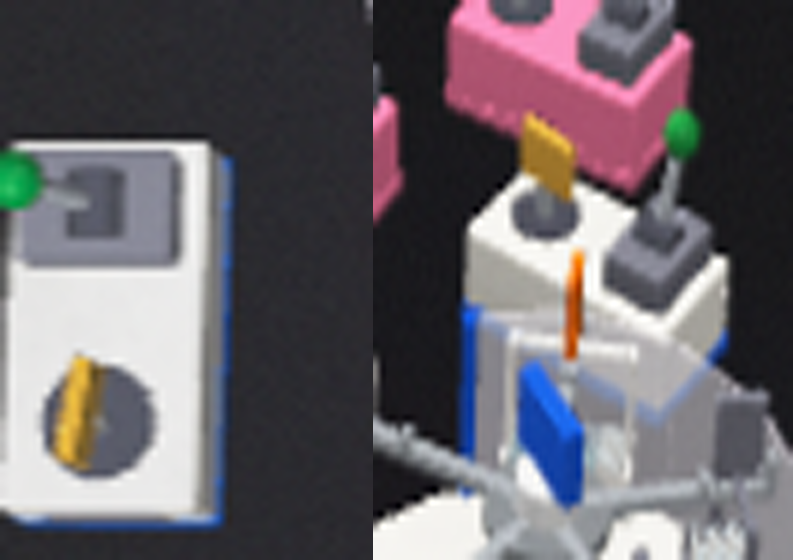

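Both racks hang, with rack 2's tab at (575,305) behind the blue knob in an earlier frame. The key bow runs at roughly -15° and the lever ball leans to +y. Next is the key.

Emit:
apply_moves([
  [[-0.7,-6.25,0.4,-8,0.5],[-0.7,-6.25,0.4,-8,0.5],[-0.7,-6.25,0.4,-8,0.5],[-0.7,-6.25,0.4,-8,0.5],[-0.7,-6.25,0.4,-8,0.5],[-0.7,-6.25,0.4,-8,0.5],[-0.7,-6.25,0.4,-8,0.5],[-0.7,-6.25,0.4,-8,0.5],[-0.7,-6.25,0.4,-8,0.5],[-0.7,-6.25,0.4,-8,0.5]],
])

```text
time: 33.4
tool_pos: [0.4125, 0.3538, 0.4378]
ee_rot: [-3.141, 0.001, 1.524]
wrist_force: [0.7, -0.4, -0.1]
width: 0.0471
finger_force: 0.0
```

Emit:
apply_moves([
  [[0,0,0,-7.7,0.5],[0,0,0,-7.7,0.5],[0,0,0,-7.7,0.5],[0,0,0,-7.7,0.5],[0,0,0,-7.7,0.5],[0,0,0,-7.7,0.5],[0,0,0,-7.7,0.5],[0,0,0,-7.7,0.5],[0,0,0,-7.7,0.5],[0,0,0,-7.7,0.5]],
])

```text
time: 34.65
tool_pos: [0.4125, 0.3539, 0.4385]
ee_rot: [-3.141, 0.0, 2.868]
wrist_force: [-0.1, 0.1, -0.2]
width: 0.0473
finger_force: 0.0
```

Run:
```python
from h import *
go((.419,.3555,.40,165),(.419,.3555,.284,165))
snap('scene','scene7')
i=cv2.imread('pics/scene7.png');cv2.imwrite('pics/c10.png',cv2.resize(i[120:250,220:360],None,fx=4.3,fy=4.3,interpolation=cv2.INTER_CUBIC))
```

```text
t 34.65 p [0.4125 0.3539 0.4385] yaw 164.32 w 0.0473 F 0.0 [-0.1  0.1 -0.2]
[-0.116  0.067  0.77 ] turn -0.068 dist 0.039
[-0.116  0.067  3.09 ] turn -0.068 dist 0.155
```

View pics/c10.png

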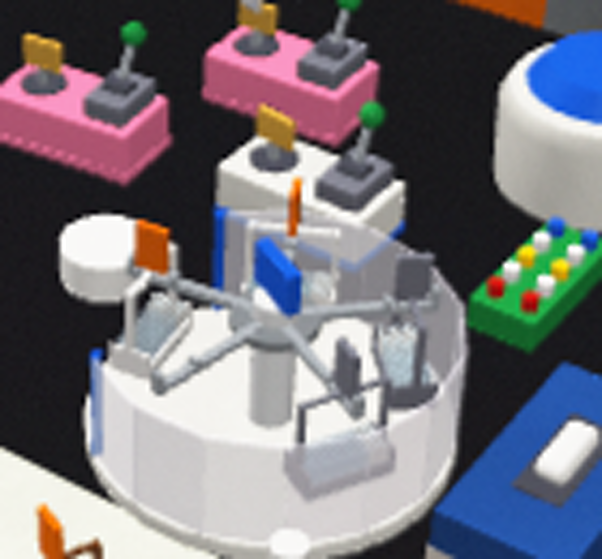

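Both orange-tabbed racks hang properly, at (150,245) and (295,205). The key bow at (275,125) is free, so I'll go down and grip it.

Emit:
apply_moves([
  [[-0.12,0.07,0.5,0,0.5],[-0.12,0.07,1.5,0,0.5],[-0.12,0.07,2.5,0,0.5],[-0.12,0.07,3.08,0,0.5],[-0.12,0.07,3.08,0,0.5],[-0.12,0.07,3.08,0,0.5]],
])

```text
time: 35.45
tool_pos: [0.4197, 0.3559, 0.2862]
ee_rot: [3.14, 0.002, 2.869]
wrist_force: [1.3, -0.3, 0.7]
width: 0.047
finger_force: 0.0
```

Emit:
apply_moves([
  [[0,0,0,0,0.87],[0,0,0,0,0.87],[0,0,0,0,0.87],[0,0,0,0,0.87],[0,0,0,0,0.87],[0,0,0,0,0.89],[0,0,0,0,0.9],[0,0,0,0,0.905],[0,0,0,0,0.91],[0,0,0,0,0.91]],
])

```text
time: 36.7
tool_pos: [0.4197, 0.3564, 0.2849]
ee_rot: [3.138, 0.001, 2.87]
wrist_force: [2.1, 4.9, -1.4]
width: 0.0091
finger_force: 19.4
```

Run:
```python
from h import *
go((.419,.3555,.284,165)); print(telemetry.get_obs()['wrist_torque'])
```

```text
t 36.7 p [0.4197 0.3564 0.2849] yaw 164.45 w 0.0091 F 19.4 [ 2.1  4.9 -1.4]
[ 0.008 -0.022  0.018] turn -0.055 dist 0.001
[ 0.90923395 -0.58053852  0.05381112]
```

Emit:
apply_moves([
  [[0,0,0,0,0.925],[0,0,0,0.6,0.925],[0,0,0,1.5,0.925],[0,0,0,2.5,0.925],[0,0,0,3.5,0.925],[0,0,0,4.5,0.925],[0,0,0,5.5,0.925],[0,0,0,6.5,0.925],[0,0,0,7.5,0.925],[0,0,0,8.5,0.925]],
])

```text
time: 37.95
tool_pos: [0.4193, 0.3562, 0.2849]
ee_rot: [3.141, -0.002, 1.381]
wrist_force: [0.3, 3.7, 0.8]
width: 0.0085
finger_force: 29.9
```

Emit:
apply_moves([
  [[0,0,0,1,0.925],[0,0,0,2,0.925],[0,0,0,3,0.925],[0,0,0,4,0.925],[0,0,0,5,0.925],[0,0,0,6,0.925],[0,0,0,7,0.925],[0,0,0,8,0.925],[0,0,0,8.6,0.925],[0,0,0,8.6,0.925]],
])

```text
time: 39.2
tool_pos: [0.419, 0.3566, 0.2849]
ee_rot: [-3.139, 0.0, -0.115]
wrist_force: [0.5, 5.7, -0.1]
width: 0.0089
finger_force: 30.0
```

Run:
```python
from h import *
go((.4195,.356,.284,165)); print(telemetry.get_obs()['wrist_torque'])
```

```text
t 39.2 p [0.419  0.3566 0.2849] yaw -6.58 w 0.0089 F 30.0 [ 0.5  5.7 -0.1]
[0.012 0.011 0.018] turn -17.158 dist 0.001
[ 0.88933258  0.04333617 -0.01598463]
```

Emit:
apply_moves([
  [[0,0,0,0,0.85],[0,0,0,0,0.5],[0,0,0,0,0.5],[0,0,0,0,0.5],[0,0,0,0,0.5],[0,0,-1,0,0.5],[0,0,-1,0,0.5]],
])

```text
time: 40.08
tool_pos: [0.4201, 0.3562, 0.3394]
ee_rot: [-3.135, -0.007, -0.115]
wrist_force: [0.3, 0.1, 0.5]
width: 0.0472
finger_force: 0.0
```

Emit:
apply_moves([
  [[0,0,0,-9,0.5],[0,0,0,-9,0.5],[0,0,0,-9,0.5],[0,0,0,-9,0.5],[0,0,0,-9,0.5],[0,0,0,-9,0.5],[0,0,0,-9,0.5],[0,0,0,-9,0.5],[0,0,0,-9,0.5]],
])

```text
time: 41.2
tool_pos: [0.4191, 0.3555, 0.3334]
ee_rot: [-3.141, 0.001, 1.459]
wrist_force: [-0.1, 0.5, 0.1]
width: 0.0472
finger_force: 0.0
```

Emit:
apply_moves([
  [[0,0,0,-9,0.5],[0,0,0,-9,0.5],[0,0,0,-9,0.5],[0,0,0,-9,0.5],[0,0,0,-9,0.5],[0,0,0,-9,0.5],[0,0,0,-9,0.5],[0,0,0,-9,0.5],[0,0,0,-9,0.5],[0,0,0,-9,0.5]],
])

```text
time: 42.45
tool_pos: [0.4191, 0.3555, 0.3336]
ee_rot: [-3.141, -0.001, 3.026]
wrist_force: [0.1, -0.3, 0.3]
width: 0.0469
finger_force: 0.0
```

Run:
```python
from h import *
go((.4193,.3562,.285,173.4))
```

```text
t 42.45 p [0.4191 0.3555 0.3336] yaw 173.37 w 0.0469 F 0.0 [ 0.1 -0.3  0.3]
[-0.003  0.015  0.972] turn -0.003 dist 0.049
```

Emit:
apply_moves([
  [[0,0.01,0.5,0,0.5],[0,0.01,0.97,0,0.6],[0,0.01,0.97,0,0.87],[0,0.01,0.97,0,0.87],[0,0.01,0.97,0,0.87],[0,0.01,0.97,0,0.87],[0,0.01,0.97,0,0.89],[0,0.01,0.97,0,0.905],[0,0.01,0.97,0,0.925],[0,0.01,0.97,0,0.925]],
])

```text
time: 43.7
tool_pos: [0.4194, 0.3567, 0.2867]
ee_rot: [3.139, 0.001, 3.027]
wrist_force: [0.3, 4.6, 1.9]
width: 0.0088
finger_force: 30.0
```

Emit:
apply_moves([
  [[0,0,0,0.6,0.925],[0,0,0,1.5,0.925],[0,0,0,2.5,0.925],[0,0,0,3.5,0.925],[0,0,0,4.5,0.925],[0,0,0,5.5,0.925],[0,0,0,6.5,0.925],[0,0,0,7.5,0.925],[0,0,0,8.3,0.925],[0,0,0,8.3,0.925]],
])

```text
time: 44.95
tool_pos: [0.4194, 0.3566, 0.2867]
ee_rot: [3.141, -0.002, 1.58]
wrist_force: [1.1, 5.6, 2.5]
width: 0.009
finger_force: 30.0
```

Run:
```python
from h import *
go((.4193,.3562,.285,173.4)); o=telemetry.get_obs();print(o['wrist_torque'],o['joint_torque'])
```

```text
t 44.95 p [0.4194 0.3566 0.2867] yaw 90.52 w 0.009 F 30.0 [1.1 5.6 2.5]
[-0.008 -0.002  0.034] turn -8.288 dist 0.002
[ 0.76728283 -0.13024093 -0.04391832] [ -1.82736553 -33.49108458 -26.2248981   -1.12923793   0.96772347
   0.25145668]
```

Emit:
apply_moves([
  [[0,0,0,0.5,0.925],[0,0,0,1.2,0.925],[0,0,0,1.2,0.925]],
])

```text
time: 45.32
tool_pos: [0.4194, 0.3563, 0.2867]
ee_rot: [3.141, -0.001, 1.373]
wrist_force: [0.6, 3.0, 4.0]
width: 0.011
finger_force: 32.6
```

Run:
```python
from h import *
go(); o=telemetry.get_obs();print(o['wrist_torque'],o['joint_torque'])
```

```text
t 45.325 p [0.4194 0.3563 0.2867] yaw 78.69 w 0.011 F 32.6 [0.6 3.  4. ]
[ 0.51406004 -0.13464672  0.65051117] [ -1.83790941 -32.73364305 -26.01268709  -0.64684326   0.66160457
   0.83675701]
```

Emit:
apply_moves([
  [[0,0,0,0.3,0.925],[0,0,0,0.6,0.925],[0,0,0,0.6,0.925],[0,0,0,0.6,0.925]],
])

```text
time: 45.82
tool_pos: [0.4194, 0.3561, 0.2867]
ee_rot: [3.141, -0.0, 1.268]
wrist_force: [0.2, 2.0, 5.4]
width: 0.0121
finger_force: 37.5
```

Run:
```python
from h import *
go(); o=telemetry.get_obs();print(o['wrist_torque'],o['joint_torque'])
```

```text
t 45.825 p [0.4194 0.3561 0.2867] yaw 72.64 w 0.0121 F 37.5 [0.2 2.  5.4]
[ 0.28123633 -0.03401563  0.76377503] [ -1.61365751 -31.97865844 -25.72320163  -0.32827229   0.3661559
   0.81250537]
```

The torque jumped to 0.76 N m and the pads skewed, so the key is at its stop. I'll open straight off, rise, and look.

Emit:
apply_moves([
  [[0,0,0,0,0.8],[0,0,0,0,0.5],[0,0,0,0,0.4],[0,0,0,0,0.4],[0,0,0,0,0.4],[0,0,-1,0,0.4],[0,0,-2,0,0.4],[0,0,-2,0,0.4]],
])

```text
time: 46.82
tool_pos: [0.4198, 0.3565, 0.3919]
ee_rot: [3.135, -0.009, 1.264]
wrist_force: [-0.4, -0.1, -0.6]
width: 0.0566
finger_force: 0.0
```

Run:
```python
from h import *
snap('scene','scene8')
i=cv2.imread('pics/scene8.png');cv2.imwrite('pics/c11.png',cv2.resize(i[110:210,230:350],None,fx=5,fy=5,interpolation=cv2.INTER_CUBIC))
print(fitbox(['scene8'],'brass',(.046,.009),.08,.114,(.4193,.356,1.4)))
s=load('top5')
for z in(.13,.134): print('ball',ray(s,150+(17+.5)/373*50,150+(178+.5)/560*75,z))
go((.512,.377,.40,90))
```

```text
(array([0.41887829, 0.35755502, 1.6997512 ]), array([0.81]))
ball [0.51526327 0.3756299  0.13      ]
ball [0.51443419 0.37465169 0.134     ]
t 46.875 p [0.4195 0.3563 0.3887] yaw 72.43 w 0.0562 F 0.0 [ 0.9 -0.8 -0.7]
[ 0.954  1.64  -0.217] turn -1.757 dist 0.095
```

View pics/c11.png

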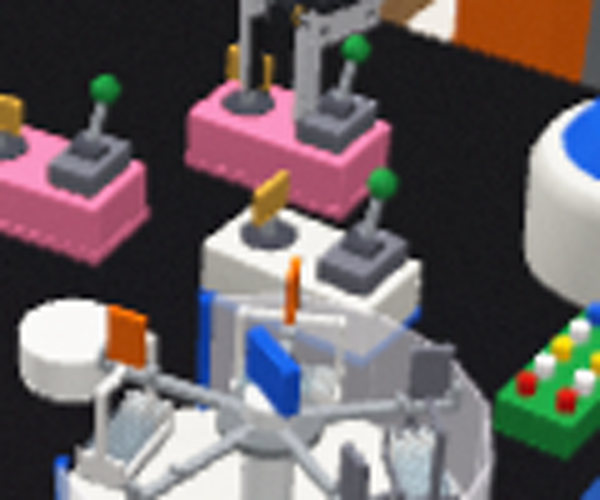

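The key bow at (270,197) has turned clearly, and the racks still hang. The single-view fit of its angle is rough, so I'll move aside and measure it from both views.

Run:
```python
from h import *
go((.45,.08,.46,85))
```

```text
t 46.875 p [0.4195 0.3563 0.3887] yaw 72.43 w 0.0562 F 0.0 [ 0.9 -0.8 -0.7]
[-5.078  2.255 -1.439] turn -1.257 dist 0.287
```

Emit:
apply_moves([
  [[-5.08,2.25,-1.4,-1.25,0.4],[-5.08,2.25,-1.4,-1.25,0.4],[-5.08,2.25,-1.4,-1.25,0.4],[-5.08,2.25,-1.4,-1.25,0.4],[-5.08,2.25,-1.4,-1.25,0.4],[-5.08,2.25,-1.4,-1.25,0.4],[-5.08,2.25,-1.4,-1.25,0.4]],
])

```text
time: 47.75
tool_pos: [0.4498, 0.0804, 0.4544]
ee_rot: [-3.139, -0.0, 1.482]
wrist_force: [-0.2, 0.6, -0.7]
width: 0.0564
finger_force: 0.0
```

Run:
```python
from h import *
for n in('scene','top'): snap(n,n+'9')
for v in(['top9'],['scene9'],['top9','scene9']): print(v,fitbox(v,'brass',(.046,.009),.08,.114,(.4193,.356,1.5)))
crop('top9','k1',150,150,200,225,8); crop('scene9','k2',255,130,325,200,8)
a=cv2.resize(cv2.imread('pics/k1.png'),(373,560));b=cv2.resize(cv2.imread('pics/k2.png'),(420,560))
cv2.imwrite('pics/c12.png',np.hstack([a,b]))
go((.4193,.3565,.40,87),(.4193,.3565,.2865,87))
```

```text
['top9'] (array([0.41876121, 0.35679787, 1.5415754 ]), array([0.79]))
['scene9'] (array([0.41889244, 0.35754859, 1.70158695]), array([0.81]))
['top9', 'scene9'] (array([0.41876959, 0.35725527, 1.64653441]), array([0.73, 0.79]))
t 47.85 p [0.4497 0.0811 0.4548] yaw 85.03 w 0.0562 F 0.0 [ 1.2 -0.5  0.5]
[ 5.435 -1.081  1.098] turn -0.197 dist 0.282
[ 5.435 -1.076  3.368] turn -0.197 dist 0.324
```

View pics/c12.png

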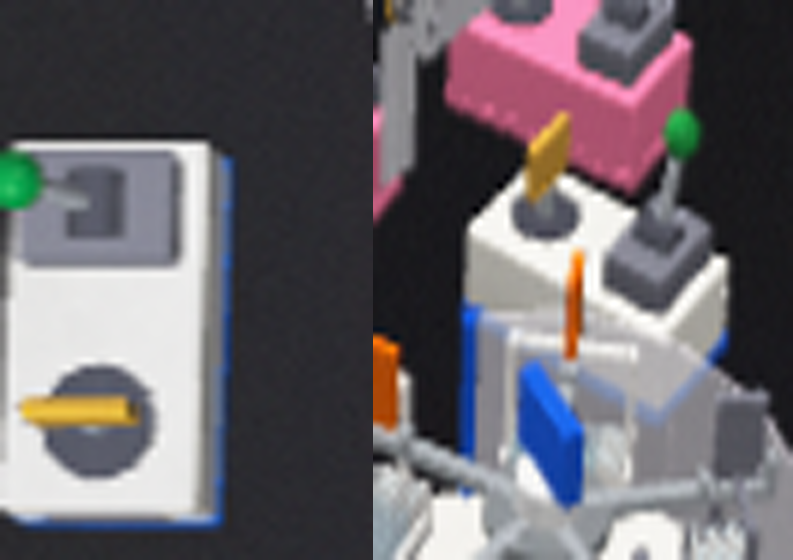

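The top view puts the bow at about 88°, lying across the box at (78,410). The stop was felt at about 85°. I'll regrip once to make sure it's fully home.

Emit:
apply_moves([
  [[5.43,-1.08,1,-0.2,0.5],[5.43,-1.08,1,-0.2,0.5],[5.43,-1.08,1,-0.2,0.5],[5.43,-1.08,1,-0.2,0.5],[5.43,-1.08,1,-0.2,0.5],[5.43,-1.08,1,-0.2,0.5],[5.43,-1.08,1,-0.2,0.5],[5.43,-1.08,1,-0.2,0.5]],
])

```text
time: 48.85
tool_pos: [0.4201, 0.3545, 0.4065]
ee_rot: [3.141, -0.0, 1.516]
wrist_force: [-0.2, -0.3, 0.1]
width: 0.0469
finger_force: 0.0
```

Run:
```python
from h import *
go((.4193,.3565,.2865,87))
```

```text
t 48.85 p [0.4201 0.3545 0.4065] yaw 86.87 w 0.0469 F 0.0 [-0.2 -0.3  0.1]
[ 0.039 -0.021  2.4  ] turn -0.013 dist 0.12
```

Emit:
apply_moves([
  [[0.03,-0.02,0.8,0,0.5],[0.03,-0.02,1.7,0,0.5],[0.03,-0.02,2.4,0,0.5],[0.03,-0.02,2.4,0,0.6],[0.03,-0.02,2.4,0,0.87],[0.03,-0.02,2.4,0,0.87],[0.03,-0.02,2.4,0,0.87],[0.03,-0.02,2.4,0,0.87],[0.03,-0.02,2.4,0,0.89],[0.03,-0.02,2.4,0,0.9]],
])

```text
time: 50.1
tool_pos: [0.4193, 0.3568, 0.2863]
ee_rot: [3.141, -0.0, 1.517]
wrist_force: [0.2, 0.8, 1.4]
width: 0.0096
finger_force: 2.4
```

Emit:
apply_moves([
  [[0,0,0,0,0.905],[0,0,0,0,0.925],[0,0,0,0,0.925],[0,0,0,0,0.925]],
])

```text
time: 50.6
tool_pos: [0.4193, 0.3568, 0.2863]
ee_rot: [3.141, -0.0, 1.517]
wrist_force: [1.7, -0.4, 0.7]
width: 0.0086
finger_force: 30.0
```

Run:
```python
from h import *
go(); print(telemetry.get_obs()['wrist_torque'])
```

```text
t 50.6 p [0.4193 0.3568 0.2863] yaw 86.93 w 0.0086 F 30.0 [ 1.7 -0.4  0.7]
[-0.02412352 -0.52471612  0.36992264]
```

Emit:
apply_moves([
  [[0,0,0,0.2,0.925],[0,0,0,0.4,0.925],[0,0,0,0.4,0.925]],
])

```text
time: 50.98
tool_pos: [0.4193, 0.3568, 0.2863]
ee_rot: [3.141, -0.0, 1.447]
wrist_force: [3.2, 1.0, 0.6]
width: 0.0099
finger_force: 31.8
```

Run:
```python
from h import *
go(); print(telemetry.get_obs()['wrist_torque'])
```

```text
t 50.975 p [0.4193 0.3568 0.2863] yaw 82.92 w 0.0099 F 31.8 [3.2 1.  0.6]
[-0.02626132 -0.67425575  0.57503548]
```

Emit:
apply_moves([
  [[0,0,0,0.2,0.925],[0,0,0,0.4,0.925],[0,0,0,0.4,0.925]],
])

```text
time: 51.35
tool_pos: [0.4193, 0.357, 0.2863]
ee_rot: [3.141, -0.001, 1.377]
wrist_force: [3.4, 1.5, 1.0]
width: 0.0104
finger_force: 33.1
```

Run:
```python
from h import *
go(); print(telemetry.get_obs()['wrist_torque'])
```

```text
t 51.35 p [0.4193 0.357  0.2863] yaw 78.9 w 0.0104 F 33.1 [3.4 1.5 1. ]
[ 0.17957572 -0.80677969  0.66557142]
```

The torque is already clockwise at 87° and rises without the key turning, so it's at the stop. I'll ease off and release, then go to the lever.

Emit:
apply_moves([
  [[0,0,0,-0.5,0.925],[0,0,0,-0.5,0.9],[0,0,0,-0.5,0.6],[0,0,0,-0.5,0.5],[0,0,0,-0.5,0.5],[0,0,0,-0.5,0.5],[0,0,-1,-0.5,0.5],[0,0,-2,-0.5,0.6],[0,0,-2.4,-0.5,1],[0,0,-2.4,-0.5,1]],
])

```text
time: 52.6
tool_pos: [0.4192, 0.3569, 0.4084]
ee_rot: [3.138, -0.003, 1.465]
wrist_force: [-0.5, 0.0, -0.6]
width: 0.0212
finger_force: 0.0
```

Run:
```python
from h import *
go((.514,.43,.41,89),(.514,.43,.313,89))
```

```text
t 52.6 p [0.4192 0.3569 0.4084] yaw 83.92 w 0.0212 F 0.0 [-0.5  0.  -0.6]
[ 1.655  1.73  -0.021] turn -0.508 dist 0.12
[1.649 1.723 1.919] turn -0.508 dist 0.153
```

Emit:
apply_moves([
  [[1.65,1.72,0,-0.5,1],[1.65,1.72,0,-0.5,1],[1.65,1.72,0,-0.5,1],[1.65,1.72,0,-0.5,1],[1.65,1.72,1,-0.5,1],[1.65,1.72,1.9,-0.5,1],[1.65,1.72,1.9,-0.5,1],[1.65,1.72,1.9,-0.5,1]],
])

```text
time: 53.6
tool_pos: [0.513, 0.4295, 0.3143]
ee_rot: [3.138, -0.002, 1.552]
wrist_force: [-0.6, -0.8, 0.6]
width: 0.0007
finger_force: 0.0
```

Run:
```python
from h import *
go((.514,.36,.313,89),(.514,.347,.313,89))
```

```text
t 53.6 p [0.513  0.4295 0.3143] yaw 88.92 w 0.0007 F 0.0 [-0.6 -0.8  0.6]
[-1.39   0.046  0.022] turn -0.008 dist 0.07
[-1.65   0.05   0.022] turn -0.008 dist 0.083
```

Emit:
apply_moves([
  [[-0.3,0.03,0,0,1],[-0.6,0.03,0,0,1],[-0.8,0.03,0,0,1],[-1,0.03,0,0,1],[-1.2,0.03,0,0,1],[-1.4,0.03,0,0,1],[-1.5,0.03,0,0,1],[-1.5,0.03,0,0,1]],
])

```text
time: 54.6
tool_pos: [0.5135, 0.3542, 0.3107]
ee_rot: [-3.141, 0.001, 1.551]
wrist_force: [0.0, 0.1, 0.5]
width: 0.0005
finger_force: 0.2
```

Emit:
apply_moves([
  [[-0.06,0,0,0,1],[-0.12,0,0,0,1],[-0.12,0,0,0,1]],
])

```text
time: 54.98
tool_pos: [0.5133, 0.3504, 0.3114]
ee_rot: [3.14, -0.006, 1.553]
wrist_force: [1.2, 7.8, -1.2]
width: 0.0009
finger_force: 3.1
```

Emit:
apply_moves([
  [[-0.04,0,0,0,1],[-0.08,0,0,0,1],[-0.08,0,0,0,1]],
])

```text
time: 55.35
tool_pos: [0.5131, 0.3483, 0.3119]
ee_rot: [3.139, -0.012, 1.555]
wrist_force: [2.9, 13.0, -1.6]
width: 0.0009
finger_force: 5.9
```

Force builds at ball y ≈ 0.327, where the lever's "on" end should be. I'll back off and look.

Emit:
apply_moves([
  [[0.5,0,0,0,1],[1.3,0,0,0,1],[1.3,0,-1,0,1],[1.3,0,-2,0,1],[1.3,0,-3,0,1],[-2,-3,-3,0,0.8],[-4,-6,-3,0,0.8],[-4,-6,-3,0,0.8],[-4,-6,-3,0,0.8],[-4,-6,-3,0,0.8]],
])

```text
time: 56.6
tool_pos: [0.2761, 0.2047, 0.4609]
ee_rot: [-3.142, 0.002, 1.552]
wrist_force: [-0.5, 0.3, 0.2]
width: 0.0185
finger_force: 0.0
```

Run:
```python
from h import *
for n in('scene','top'): snap(n,n+'10')
i=cv2.imread('pics/scene10.png')[110:260,225:365];j=cv2.imread('pics/top10.png')[92:232,145:310]
a=cv2.resize(i,(392,420),interpolation=cv2.INTER_CUBIC);b=cv2.resize(j,(400,420),interpolation=cv2.INTER_CUBIC)
cv2.imwrite('pics/c13.png',np.hstack([a,b]))
go(); s=load('top10'); print(proj(s,(.5135,.3265,.1347)),proj(s,(.5135,.384,.1347)))
```

```text
t 56.7 p [0.2737 0.2034 0.4619] yaw 88.86 w 0.0192 F 0.0 [ 0.2  0.7 -0.1]
(np.float64(167.28810507011542), np.float64(173.80010724846971)) (np.float64(149.3755032814243), np.float64(174.2159484276893))
```

View pics/c13.png

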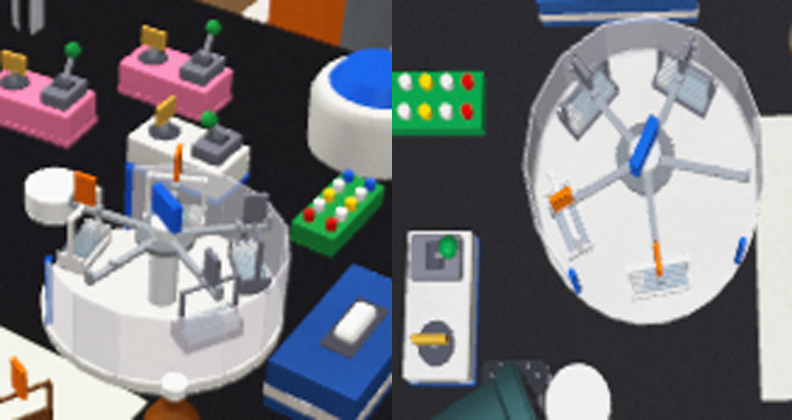

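The lever ball at (448,246) maps to pixel 168,174, against 167,174 predicted for fully on. The key bow is at its stop position, both racks hang on their hooks, and the arm is clear.

```bash
python3 -c "
from h import *
print(ticket.close_job())"
```

```text
the job is handed in; nothing more can be done
None
```

The job is handed in: both loose racks hang on hooks 2 and 3, the key was wound to its stop, the start lever was then thrown fully over, and the last pictures show all of this in place.

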